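# Clamp a glued jug handle to the set force

## Robot

A 6-joint arm with a two-finger parallel gripper is mounted at the origin on the work surface. World frame = base frame: x ahead of the robot, y to its left, z up, the work surface at z = 0. Lengths are in mm, angles in degrees, forces in N, time in s.
With the tool pointing down it reaches from about 350 to 850 mm from the base axis. Payload 8.1 kg.
Tool frame: the origin (TCP) lies between the finger pads; the fingertips stand 22 mm ahead of it and the grasp point (between the pads) lies 3 mm ahead of it; z points along the fingers, y is the line along which they close (so a half turn about z gives the same grasp; the last joint's range is limited). The gripper opens to 85 mm and grips with 20 to 120 N. Pads are 22 mm wide; open, the fingers measure 114 mm over their backs; the gripper's body (76 mm by 85 mm) begins 54 mm behind the grasp point. The pads swing forward as they close: fully open they stand 13 mm farther back than shut.
Start: joints at [-71.127, 7.471, 85.268, -0, 87.261, -4.893], TCP at [241.824, -549.114, 253.292] pointing down, gripper open.
Joint ranges: [-169.43, 169.43], [-51.17, 129.36], [1.28, 143.12], [-76.62, 256.62], [0, 156.53], [-152.29, 152.29]. Speed limits (degrees/s): [136.94, 136.94, 159.86, 180, 180, 180].

## Interface

Orientations are given as [roll, pitch, yaw] about the fixed x, y, z axes, in that order (R = Rz(yaw) Ry(pitch) Rx(roll)).
In Python, from bench import sense, snapshot, calibration, hand_in gives the robot as it stands.
- The arm moves only by the shell command python3 -m crank 'ROWS' [FORCE]. ROWS is JSON, a list of rows, each a list of 5 numbers: the shift along the tool's x, y, z in cm, then the turn about the tool's z in rad, then the finger opening in cm, from 0 to 8.54. A call has 1 to 20 rows; each row is the pose to reach, as a shift and turn from the pose commanded when the call began, along the tool's axes at that moment; what a row does not reach only later rows make up. A row lasts 1/10 s, in which the tool goes at most 50 mm and 8.59 degrees, less where a joint would pass 70% of its speed; a pose out of reach is approached as far as the arm can. A call with a gripper value outside its range is refused whole. The fingers move at their own pace and stop on an object; FORCE is the grip in N (left out, the last holds). Time passes only in rows, so rows that repeat a pose let the fingers close. It gives the time, the measured TCP pose, the force, the opening and the grip force at its end, in the units of the state.
- sense(): the state, without advancing time (a new reading comes with each control period).
- snapshot(name): name is "scene" or "top" or "wrist"; returns (picture, depth): 480x640x3 uint8, red, green, blue; 480x640 float32, mm along the optical axis (not along the pixel's ray), 0 where there is no reading.
- calibration(name): a dict with "fovy" (degrees; the focal length in pixels is half the picture's height over the tangent of half this angle, whatever the lens; pixels are square), "cx", "cy" (the principal point, pixels), "rvec" (rotation vector, rad) and "tvec" (3), from world to camera coordinates, as OpenCV has them; the wrist camera has in their place "tool_from_camera" (4x4, takes a point from camera to tool coordinates, whose origin is the TCP and whose axes are the flange's). Camera axes: x right, y down, z forward; pixel columns grow to the right and rows downward; lengths in mm; the calibration is good to about 2 mm. A picture is of the moment at which its call begins: read the wrist's pose just before it. calibration takes no time and is no camera call.
- hand_in(): hands the job in; it is judged then, once.
The state is a dict: "time": time; "joint_pos": joint angles; "qd": joint speeds; "joint_efforts": joint torques, N m; "tool_pos": TCP position; "tcp_rot": TCP orientation; "ft_force": force on the tool from outside, world axes, zero at the start; "wrist_torque": the same for the moment, N m; "finger_gap": finger opening in mm; "grip_force": force on a finger pad.
Only numpy, scipy, OpenCV 4.12 (cv2) and the standard library are available. Lean on these libraries where they do the work, as an engineer would, in place of code of your own. Each camera call takes 0.05 s, during which the arm holds its last target. There are 200 camera calls.

## Task

Lay the freshly glued jug handle in the channel of the blue clamp, tongue first, and slide it gently home until the end of its tongue touches the red stop. Then wind the crank clockwise until the green tab pops clearly out of the end of its barrel at the set force, stop there before any red shows, without forcing the crank, and let go; leave the other things on the table where they are.

Things in the scene. Friction and masses are not known exactly. Their poses are not given: they have to be found in the camera images.
- handle: The loose jug handle, 180 g: black bar 110 x 24 wide x 34 mm tall with a bright aluminium tongue 40 x 20 wide x 12 mm thick at its +x end, undersides flush, 150 mm in all. Origin: mid-length, on the underside; +x points to the tongue, z up. Bar from x = -75 to +35 mm, tongue +35 to +75. Starts lying flat on the table, left or right of the clamp.
- handle_tip (a point): Middle of the tongue's free end, at the underside of the handle (75 mm ahead of its origin).
- clamp: Blue bench screw clamp, fixed; place and yaw vary. Origin on the table below the vertical screw; +x runs along the channel into the throat. Base plate top is 20 mm up. The arm (40 mm wide, 104 to 130 mm up) overhangs from the column (x = 45 to 105 mm, 50 mm wide) to x = -18 mm. Foot, 22 mm across, hangs on the axis, at first 6 to 26 mm clear above the tongue.
- mouth (a point): Open end of the aluminium channel, middle of its floor, 20 mm up (x = -110 mm in the clamp's frame; the clamp's axes). Straight walls 28 mm apart up to 28 mm above the table, flared above, nothing higher than 33 mm; it runs to the stop face at x = +20 mm. The handle lies in it on the base plate, tongue first. Lower the handle in ahead of the arm, then slide it under.
- seat (a point): Foot of the stop face, middle of the channel floor, 20 mm up (x = +20 mm in the clamp's frame); the clamp's axes. The tongue's end (handle_tip) belongs here.
- stop: Rigid red stop block at the inner end of the channel, 44 wide x 28 mm tall, its face at x = +20 mm in the clamp's frame. Push the tongue against it gently: more than 25 N spoils the glue joint. Origin as the clamp's.
- screw_axis (a point): Point on the vertical screw axis at the height of the middle of the crank's grip (194 mm above the table); the clamp's axes. How low the foot hangs differs each time and does not follow from the crank's angle: the turns needed cannot be worked out beforehand.
- grip: The crank's upright black grip, a sleeve 18 mm across, 172 to 216 mm above the table, spinning freely on its pin, 50 mm from the axis: hold it and carry it round without turning the hand. Pulling it inwards or outwards turns nothing, only strains the crank. Turning takes about 4 N, 6.5 N at the set force. Origin: middle of its underside.
- grip_mid (a point): Middle of the crank's grip (194 mm above the table), to be gripped from above; at the start it stands on the far (throat) side of the screw.
- crank (a joint): Turn of the crank in rad, growing clockwise from above, which tightens: the foot comes down 5 mm per rad. At value c the grip lies at the angle 0.8 - c (counter-clockwise from above) from the clamp's +x. Starts anywhere from 0 to 1.6, stays where it is left, also under load, ends at 9; 2.4 to 6.6 rad of turning are needed.
- foot (a joint): How far (m) the foot's spring is squeezed: 0 while the foot hangs free; it takes 5 N to begin and 3.3 N more per mm. About 6 mm (25 N) is the set force; beyond 8.2 mm (32 N) is overtightened.
- tab (a joint): Travel (m) of the square tab (13 x 13 mm) in the black gauge barrel, a box 92 x 20 x 20 mm that comes down with the foot and sticks out to the clamp's +y, its white-rimmed end 60 mm from the screw axis. 8 mm per mm of squeeze: 0 at rest, hidden; 40 mm flush with the barrel's end; 48 mm (8 mm out) at the set force. First 20 mm green, then red: too tight.
- reach (a joint): The grip's pin sits in a sprung slot in the crank arm: this is how far (m) it is forced outwards (+) or inwards (-) along the arm, 5 N per mm, 0 when let be. Beyond 4 mm (20 N) either way the crank is forced.
- multimeter: Yellow multimeter box, 125 x 75 x 36 mm; a bystander, to be left where it is. Origin under its middle.
- driver_red: Screwdriver with red grip; a bystander, to be left where it is. Origin under its middle.
- driver_blue: Screwdriver with blue grip; a bystander, to be left where it is. Origin under its middle.
- cutter: Orange cutter knife, closed, 150 x 30 x 18 mm; a bystander, to be left where it is. Origin under its middle.
- mug: Blue ceramic mug, 80 mm wide, 95 mm tall; a bystander, to be left where it is. Origin under its middle.
There are look-alikes about, which are no part of the job. Several things look just like the handle: the one meant starts farthest from the robot's base.

How it is judged:
By the outcome, as a careful person would: the job done as asked, in the order asked, and still so for the second after the job is handed in, with the robot touching nothing.
It also fails if it takes over 72 s, if anything falls off the work surface, if the arm or the gripper's body presses on something with over 40 N, if the wrist force passes 120 N, or if a joint passes its speed limit or range.

## Working session

There is one attempt and no reset: what is moved stays moved. The work goes in short steps, Python scripts to look and compute and a shell command to move; the robot and the scene stay as the last step left them, time stands still between calls to the robot, and variables do not carry over. Pictures are saved under pics/ and viewed, at most 11 in all, crops included, and the job is handed in when it is done.

```bash
ls; mkdir -p pics; cat > h.py <<'E'
import numpy as np, cv2
from bench import sense, snapshot, calibration
def save(n,im): cv2.imwrite(f'pics/{n}.png',cv2.cvtColor(im,cv2.COLOR_RGB2BGR))
def cam(name,s=None):
    c=calibration(name); f=240/np.tan(np.radians(c['fovy'])/2)
    if name=='wrist':
        from scipy.spatial.transform import Rotation as R
        s=s or sense(); T=np.eye(4); T[:3,:3]=R.from_euler('xyz',s['tcp_rot'],degrees=True).as_matrix(); T[:3,3]=s['tool_pos']
        M=T@np.array(c['tool_from_camera']); return f,c['cx'],c['cy'],M[:3,:3],M[:3,3]
    Rm=cv2.Rodrigues(np.array(c['rvec'],float))[0]; return f,c['cx'],c['cy'],Rm.T,-Rm.T@np.array(c['tvec'],float)
def plane(C,uv,z):
    f,cx,cy,Rm,o=C; uv=np.atleast_2d(np.array(uv,float))
    d=np.c_[(uv-[cx,cy])/f,np.ones(len(uv))]@Rm.T
    return o+d*((z-o[2])/d[:,2])[:,None]
def cloud(C,dep):
    f,cx,cy,Rm,o=C; v,u=np.mgrid[:480,:640]
    return np.dstack([(u-cx)/f*dep,(v-cy)/f*dep,dep])@Rm.T+o
E
python3 - <<'E'
from h import *
print(sense())
for n in('top','scene'):
    im,d=snapshot(n); save(n+'0',im); np.savez(n+'0',im=im,d=d); C=cam(n); print(n,calibration(n)); print(C[4])
E
```

```text
pics
{'time': 0.0, 'joint_pos': array([-7.11285979e+01,  7.51365528e+00,  8.53279627e+01,  1.50702531e-03,
        8.72600940e+01, -4.89189515e+00]), 'qd': array([ 0.01137827, -0.09024588, -0.0603428 , -0.05988261,  0.07923927,
        0.10685924]), 'joint_efforts': array([-7.75539520e-04, -5.69400537e+01, -5.00543904e+01, -3.75696545e-04,
        1.49406429e-02, -2.41314126e-05]), 'tool_pos': array([ 241.65714157, -548.65040591,  252.2721411 ]), 'tcp_rot': array([-1.79898787e+02, -1.01732727e-02,  2.37632149e+01]), 'ft_force': array([ 0.4645893 , -0.94574956, -0.08038137]), 'wrist_torque': array([ 0.03999272, -0.00154857,  0.03760906]), 'grip_force': 0.0, 'finger_gap': 85.40119123905298}
top {'fovy': 48.86411726857457, 'cx': 325.76451665087944, 'cy': 244.13313521051435, 'rvec': array([ 2.15074334, -2.20096236,  0.10567083]), 'tvec': array([  -5.87764767,  547.57259554, 1330.24246442])}
[ 421.88201039  -11.16633539 1375.24768334]
scene {'fovy': 55.34408225812663, 'cx': 312.4945761375348, 'cy': 245.1712680418295, 'rvec': array([ 1.30429333,  2.03465949, -1.03010027]), 'tvec': array([ 206.76713322, -153.03430086, 1666.37723931])}
[1406.95861208  389.37215679  843.70731637]
```

View pics/top0.png

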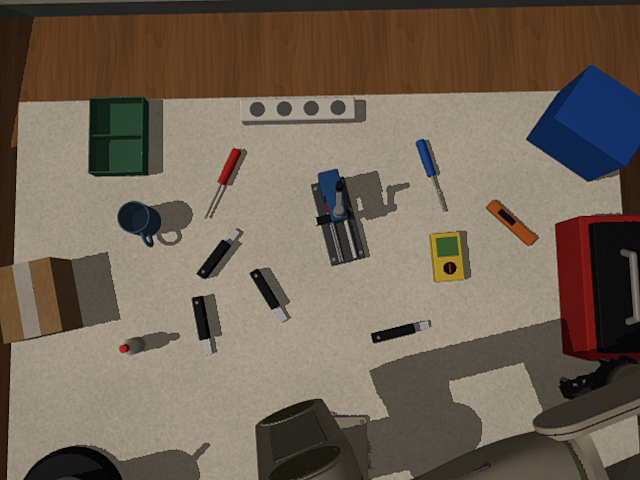

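View pics/scene0.png

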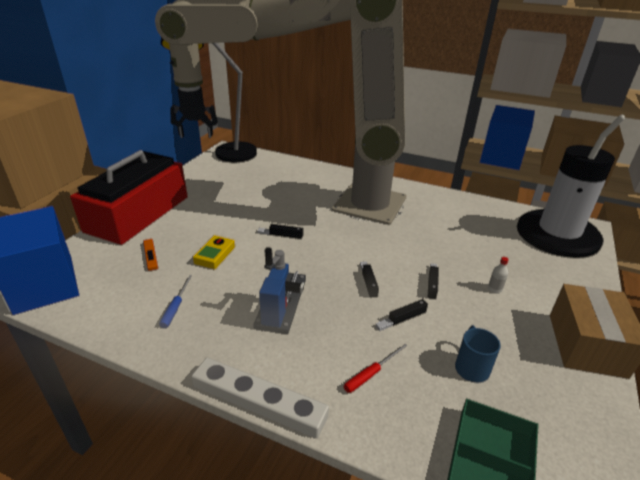

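The top view shows four handle look-alikes: A (218,253), B (268,293), C (203,323) and D (400,331). The clamp is at about (340,215), with its mouth at (347,260) and its throat pointing up and to the left. I'll measure each one.

```bash
cat > m.py <<'E'
from h import *
z=np.load('top0.npz'); im,d=z['im'],z['d']; C=cam('top'); P=cloud(C,d)
hsv=cv2.cvtColor(im,cv2.COLOR_RGB2HSV)
print('table z',np.median(P[300:320,450:540,2]), P[400:402,540:542,2].ravel())
for n,(u,v) in dict(A=(218,253),B=(268,293),C=(203,323),D=(400,331)).items():
    s=np.s_[v-42:v+42,u-42:u+42]
    h=P[s][...,2]; m=((h>5)&(h<60)).astype(np.uint8)   # raised things
    k,l,st,ct=cv2.connectedComponentsWithStats(m); i=l[42,42]
    pts=P[s][l==i]; col=hsv[s][l==i]
    bl=pts[(pts[:,2]>22)]; to=pts[(pts[:,2]<=22)&(col[:,2]>110)]
    r=cv2.minAreaRect(pts[:,:2].astype(np.float32)); rb=cv2.minAreaRect(bl[:,:2].astype(np.float32))
    mid=np.array(r[0]); ax=np.median(to[:,:2],0)-np.array(rb[0])
    print(n,'all',np.round(r[0]),np.round(r[1]),'bar',np.round(rb[0],1),np.round(rb[1]),rb[2],'z',np.median(bl[:,2]),'tongue',np.round(np.median(to,0),1),'yaw',np.degrees(np.arctan2(ax[1],ax[0])),'dist',np.hypot(*mid))
# clamp: blue arm top, channel, grip by height
x,y=C[0],C[1]
s=np.s_[160:275,300:380]; Q=P[s]; print('clamp max z',Q[...,2].max())
for lo,hi in((15,24),(24,40),(100,112),(118,140),(150,172),(180,230)):
    m=(Q[...,2]>lo)&(Q[...,2]<hi); q=Q[m]; 
    if len(q)>5: r=cv2.minAreaRect(q[:,:2].astype(np.float32)); print(lo,hi,len(q),np.round(r[0],1),np.round(r[1],1),round(r[2],1),'med',np.round(np.median(q,0),1))
crop=np.hstack([cv2.resize(im[v-40:v+40,u-40:u+40],(400,300) if 0 else (300,300),interpolation=cv2.INTER_CUBIC) for u,v in((218,253),(340,215))])
save('crop1',crop)
E
python3 m.py
```

```text
table z -0.5137751772180081 [-1.90194218 -7.1651113  -1.25133171  1.10474256]
A all [534. 262.] [ 35. 151.] bar [515.1 271.2] [ 26. 110.] 51.86655807495117 z 32.670622458653725 tongue [578.1 223.4  11.4] yaw -37.197158335895544 dist 594.6651497721507
B all [419. 132.] [150.  25.] bar [436.2 141.8] [110.  24.] 30.399185180664062 z 32.479199264623276 tongue [371.5 102.9  11. ] yaw -148.97539956308756 dist 439.39317726699625
C all [347. 302.] [149.  27.] bar [366.9 305.3] [110.  27.] 10.50639820098877 z 32.229997083142166 tongue [292.7 291.1  10.7] yaw -169.1826242474235 dist 460.0127209217309
D all [ 319. -202.] [ 31. 149.] bar [ 317. -182.] [ 25. 109.] 12.15825080871582 z 32.63525806585494 tongue [ 334.8 -262.7   11. ] yaw -77.56450471360175 dist 377.6190303456065
clamp max z 1375.247683337845
15 24 1447 [608.6 -49.4] [219.7  89.8] 13.1 med [574.5 -59.1  19.3]
24 40 365 [608.1 -48.4] [212.6  86.4] 11.8 med [558.8 -62.   29. ]
100 112 12 [644.7 -40. ] [101.6  48. ] 13.3 med [652.7 -24.3 109.3]
118 140 693 [655.2 -37.6] [122.9  49.7] 12.2 med [669.6 -32.2 129.4]
150 172 111 [630.5 -50. ] [23.1 58.9] 83.2 med [635.2 -48.4 169.4]
180 230 73 [644.5 -51. ] [54.  15.9] 5.4 med [660.  -50.  213.3]
```

View pics/crop1.png

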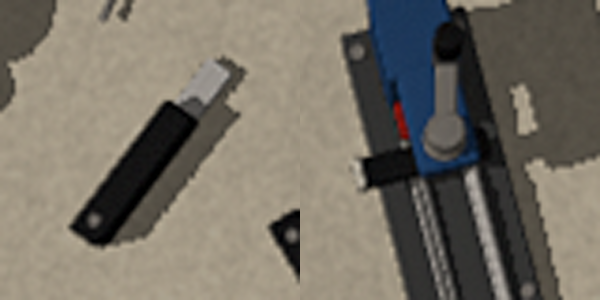

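A at (218,253) is 595 mm from the base. B is 439, C 460 and D 378, so A is the handle meant. The crop confirms its bar and bright tongue, with the tongue pointing up-right. Next I move above it with the tool yawed to 142°, which keeps joint 6 in range.

```bash
cat >> h.py <<'E'
def go(x,y,z,yaw):
    s=sense(); p=s['tool_pos']; w=np.radians(s['tcp_rot'][2]); d=np.array([x,y,z])-p
    print('move cm', np.round([(d[0]*np.cos(w)+d[1]*np.sin(w))/10,(d[0]*np.sin(w)-d[1]*np.cos(w))/10,-d[2]/10],2),'turn',round(-((np.radians(yaw)-w+np.pi)%(2*np.pi)-np.pi),3))
E
python3 -c "
from h import *
np.set_printoptions(suppress=True,precision=2)
print(calibration('wrist'))
go(510,275,260,142)"
```

```text
{'fovy': 69.59888868116302, 'cx': 320.28131255185417, 'cy': 240.52071153126963, 'tool_from_camera': array([[  -0.  ,   -0.96,   -0.28,   70.73],
       [   1.  ,   -0.  ,    0.  ,   -0.56],
       [  -0.  ,   -0.28,    0.96, -122.27],
       [   0.  ,    0.  ,    0.  ,    1.  ]])}
move cm [ 57.75 -64.57  -0.77] turn -2.064
```

```bash
python3 -m crank '[[57.75,-64.57,-0.8,-2.064,8.5],[57.75,-64.57,-0.8,-2.064,8.5],[57.75,-64.57,-0.8,-2.064,8.5],[57.75,-64.57,-0.8,-2.064,8.5],[57.75,-64.57,-0.8,-2.064,8.5],[57.75,-64.57,-0.8,-2.064,8.5],[57.75,-64.57,-0.8,-2.064,8.5],[57.75,-64.57,-0.8,-2.064,8.5],[57.75,-64.57,-0.8,-2.064,8.5],[57.75,-64.57,-0.8,-2.064,8.5],[57.75,-64.57,-0.8,-2.064,8.5],[57.75,-64.57,-0.8,-2.064,8.5],[57.75,-64.57,-0.8,-2.064,8.5],[57.75,-64.57,-0.8,-2.064,8.5],[57.75,-64.57,-0.8,-2.064,8.5],[57.75,-64.57,-0.8,-2.064,8.5],[57.75,-64.57,-0.8,-2.064,8.5],[57.75,-64.57,-0.8,-2.064,8.5],[57.75,-64.57,-0.8,-2.064,8.5],[57.75,-64.57,-0.8,-2.064,8.5]]'
python3 -m crank '[[0,0,0,0,8.5],[0,0,0,0,8.5],[0,0,0,0,8.5]]'
cat > w.py <<'E'
import sys
from h import *
s=sense(); im,d=snapshot('wrist'); save(sys.argv[1],im); C=cam('wrist',s); P=cloud(C,d); np.savez(sys.argv[1],im=im,P=P)
print(s['tool_pos'],s['tcp_rot'],s['joint_pos'],s['ft_force'])
h=P[...,2]; m=((h>5)&(h<60)&(d>0)).astype(np.uint8); k,l,st,ct=cv2.connectedComponentsWithStats(m)
for i in range(1,k):
    if st[i,4]>1500:
        q=P[l==i]; b=q[q[:,2]>22]
        for n,t in(('all',q),('bar',b)):
            if len(t)>50: r=cv2.minAreaRect(t[:,:2].astype(np.float32)); print(i,np.round(ct[i]),n,np.round(r,1) if 0 else [np.round(a,1) for a in r],np.median(t[:,2]))
E
python3 w.py w1
```

```text
time: 2.1
tool_pos: [509.7, 274.3, 260.5]
tcp_rot: [-179.9, -0.0, 142.1]
ft_force: [-0.1, 0.0, -0.5]
finger_gap: 85.0
grip_force: 0.0
time: 2.4
tool_pos: [510.2, 273.6, 261.7]
tcp_rot: [180.0, 0.0, 141.9]
ft_force: [0.4, -0.6, -0.2]
finger_gap: 85.3
grip_force: 0.0
[510.23592173 273.61254623 261.67286978] [1.79974185e+02 1.88291091e-02 1.41947169e+02] [ 2.31312436e+01  3.99894234e+00  8.81001518e+01 -4.05738682e-03
  8.78692115e+01 -2.88157796e+01] [ 0.37947642 -0.57764915 -0.16457522]
2 [240.  57.] all [array([344. , 303.1]), array([149.8,  24. ]), np.float64(10.5)] 35.30266284175457
2 [240.  57.] bar [array([363.6, 306.8]), array([109.9,  24. ]), np.float64(10.5)] 35.54018580390738
7 [489. 182.] all [array([588.5, 430. ]), array([25.2, 86.7]), np.float64(82.4)] 34.653429498293406
7 [489. 182.] bar [array([588.4, 430. ]), array([25.2, 86.6]), np.float64(82.4)] 40.37150802078497
10 [554. 189.] all [array([632.6, 468.8]), array([30.1, 70.2]), np.float64(40.8)] 33.53507007462292
10 [554. 189.] bar [array([632.6, 468.7]), array([30. , 70.2]), np.float64(40.8)] 43.57914411255871
11 [322. 220.] all [array([527.4, 261.2]), array([ 23.6, 149.4]), np.float64(52.5)] 35.35422829241256
11 [322. 220.] bar [array([511.5, 273.5]), array([ 23.6, 109.2]), np.float64(52.5)] 35.55058368400262
12 [170. 222.] all [array([415.1, 134.1]), array([150.4,  24.5]), np.float64(30.7)] 34.76092200617046
12 [170. 222.] bar [array([432.7, 144.5]), array([109.4,  24.5]), np.float64(30.7)] 35.459466277690694
13 [612. 292.] all [array([837.4, 497.5]), array([ 97.2, 200.8]), np.float64(89.7)] 19.869669927497625
13 [612. 292.] bar [array([817.4, 456.4]), array([ 73.9, 203.3]), np.float64(66.9)] 35.93040846961543
15 [412. 361.] all [array([709.4, 254.6]), array([ 25.1, 199.6]), np.float64(64.7)] 23.38435616216833
15 [412. 361.] bar [array([754.8, 233.6]), array([ 21.7, 100. ]), np.float64(63.0)] 25.722737023840665
```

View pics/w1.png

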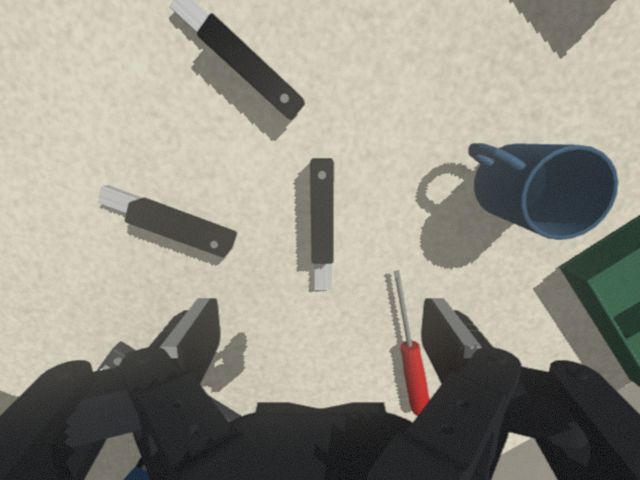

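The handle meant is at (322,220), centred between the fingers, and its bar measures 110 x 24 mm. The red screwdriver's shaft tip at (395,272) is clear of the fingers. Next I descend on the rear of the bar.

```bash
python3 -c "
from h import *
go(497,285,36,142.5)"
```

```text
move cm [ 1.74  0.07 22.56] turn -0.01
```

```bash
python3 -m crank '[[1.74,0.07,5,-0.01,6],[1.74,0.07,10,-0.01,6],[1.74,0.07,14,-0.01,6],[1.74,0.07,17,-0.01,6],[1.74,0.07,19,-0.01,6],[1.74,0.07,20.5,-0.01,6],[1.74,0.07,21.5,-0.01,6],[1.74,0.07,22.3,-0.01,6],[1.74,0.07,22.6,-0.01,6],[1.74,0.07,22.6,-0.01,6],[1.74,0.07,22.6,-0.01,2],[1.74,0.07,22.6,-0.01,2],[1.74,0.07,22.6,-0.01,2],[1.74,0.07,22.6,-0.01,2],[1.74,0.07,22.6,-0.01,2],[1.74,0.07,22.6,-0.01,2],[1.74,0.07,22.6,-0.01,2],[1.74,0.07,22.6,-0.01,2]]' 50
python3 -m crank '[[0,0,-1,0,2],[0,0,-3,0,2],[0,0,-6,0,2],[0,0,-10,0,2],[0,0,-13,0,2],[0,0,-15,0,2],[0,0,-15,0,2],[0,0,-15,0,2]]'
python3 w.py w2
```

```text
time: 4.25
tool_pos: [497.5, 286.2, 36.3]
tcp_rot: [179.9, 0.0, 142.6]
ft_force: [-1.3, -0.1, 5.5]
finger_gap: 22.9
grip_force: 50.5
time: 5.05
tool_pos: [496.6, 285.7, 184.8]
tcp_rot: [-180.0, -0.0, 142.6]
ft_force: [0.9, 0.9, -4.0]
finger_gap: 22.9
grip_force: 49.7
[496.57796987 285.70267187 184.82623421] [-1.79987000e+02 -7.38804772e-03  1.42596371e+02] [ 2.47860406e+01  5.70512534e+00  9.44004716e+01  4.77116658e-04
  7.99093481e+01 -2.78104154e+01] [ 0.86391669  0.91441845 -4.04391416]
1 [224.  65.] all [array([346.9, 303.7]), array([143.7,  24. ]), np.float64(10.4)] 35.4140023275084
1 [224.  65.] bar [array([363.7, 306.8]), array([109.5,  24. ]), np.float64(10.4)] 35.53776137584066
4 [529. 219.] all [array([588.2, 429.2]), array([23.9, 87.3]), np.float64(82.3)] 36.55880808096637
4 [529. 219.] bar [array([588.2, 429.2]), array([23.9, 87.3]), np.float64(82.3)] 41.91398374838229
5 [615. 237.] all [array([636.2, 468.7]), array([24.9, 66.9]), np.float64(34.4)] 41.38879375701691
5 [615. 237.] bar [array([636.2, 468.7]), array([24.9, 66.9]), np.float64(34.4)] 42.91349111897114
6 [135. 260.] all [array([415. , 134.1]), array([150.5,  24.9]), np.float64(30.8)] 34.189660504481594
6 [135. 260.] bar [array([432.4, 144.4]), array([110. ,  24.9]), np.float64(30.8)] 35.36926932553206
```

View pics/w2.png

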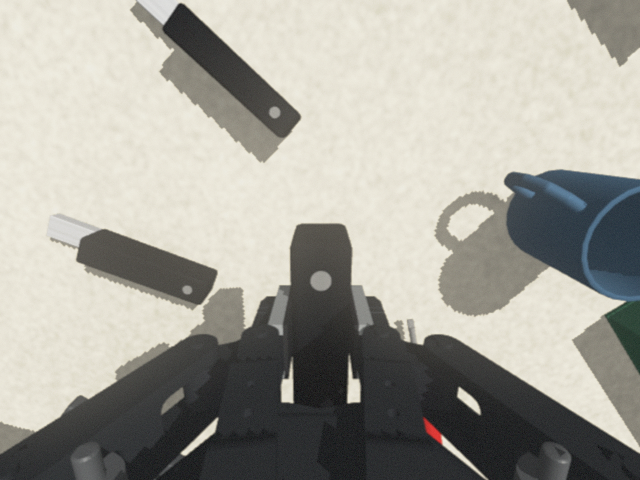

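The handle is held: gap 22.9 mm, tail edge at (320,223), lying along the tool's axis. Next I measure where the tail sits in the tool frame and move high over the clamp for a close look.

```bash
python3 - <<'E'
from h import *
z=np.load('w2.npz'); P=z['P']; s=sense(); w=np.radians(s['tcp_rot'][2]); o=s['tool_pos']
D=P-o; X=D[...,0]*np.cos(w)+D[...,1]*np.sin(w); Y=D[...,0]*np.sin(w)-D[...,1]*np.cos(w)
m=(np.abs(D[...,2]+2)<8)&(X>0)&(abs(Y)<15); m[:, :280]=0; m[:,362:]=0
print(m.sum(), X[m].max(), np.percentile(X[m],[50,99]), np.median(D[...,2][m]), Y[m].min(),Y[m].max(), [np.round(Y[r][m[r]][[0,-1]],1) for r in (235,250,265)])
go(o[0],o[1],300,142.6); go(593,-51,300,-167.5)
E
```

```text
5837 35.95743971057134 [19.16824138 35.57224433] 0.4576085075480023 -14.99556842060567 14.99252421582689 [array([-9.4,  8.2]), array([-11.6,  12. ]), array([-11.7,  11.7])]
move cm [  0.     0.   -11.64] turn -0.0
move cm [-28.15 -20.83 -11.64] turn -0.871
```

```bash
python3 -m crank '[[0,0,-5,0,2],[0,0,-9,0,2],[-3,-2,-11.6,-0.1,2],[-6,-5,-11.6,-0.2,2],[-10,-8,-11.6,-0.35,2],[-14,-11,-11.6,-0.48,2],[-18,-14,-11.6,-0.61,2],[-22,-17,-11.6,-0.74,2],[-25,-19,-11.6,-0.82,2],[-27,-20,-11.6,-0.87,2],[-28.1,-20.8,-11.6,-0.87,2],[-28.1,-20.8,-11.6,-0.87,2],[-28.1,-20.8,-11.6,-0.87,2]]'
python3 w.py w3
```

```text
time: 6.4
tool_pos: [593.2, -49.2, 300.1]
tcp_rot: [179.9, -0.1, -167.6]
ft_force: [-1.1, -0.3, -2.5]
finger_gap: 23.2
grip_force: 50.0
[593.16810897 -49.17727177 300.06702011] [ 1.79920289e+02 -1.08989769e-01 -1.67607755e+02] [-9.69308392e+00  5.99599063e+00  8.20107759e+01  3.29061868e-02
  9.21241961e+01 -1.12084071e+02] [-1.05978176 -0.34706937 -2.53227927]
1 [81. 65.] all [array([ 505., -326.]), array([125.2,  76.6]), np.float64(3.3)] 33.844357173102225
1 [81. 65.] bar [array([ 505., -326.]), array([125.2,  76.6]), np.float64(3.3)] 33.98759816273082
2 [522.  82.] all [array([415.7, 132.8]), array([150. ,  25.1]), np.float64(30.3)] 33.305819804644784
2 [522.  82.] bar [array([433. , 142.9]), array([110. ,  25.1]), np.float64(30.3)] 35.08859678071417
9 [317. 170.] all [array([594.9, -50.2]), array([198.7,  90.1]), np.float64(13.2)] 21.889225136100805
9 [317. 170.] bar [array([595.4, -50.3]), array([197.2,  87.7]), np.float64(12.9)] 23.48189609345056
13 [109. 278.] all [array([ 718.7, -295.6]), array([199.9,  22.8]), np.float64(16.9)] 22.227528860969414
13 [109. 278.] bar [array([ 766.5, -282. ]), array([99.9, 20.6]), np.float64(16.7)] 25.85180153605876
```

View pics/w3.png

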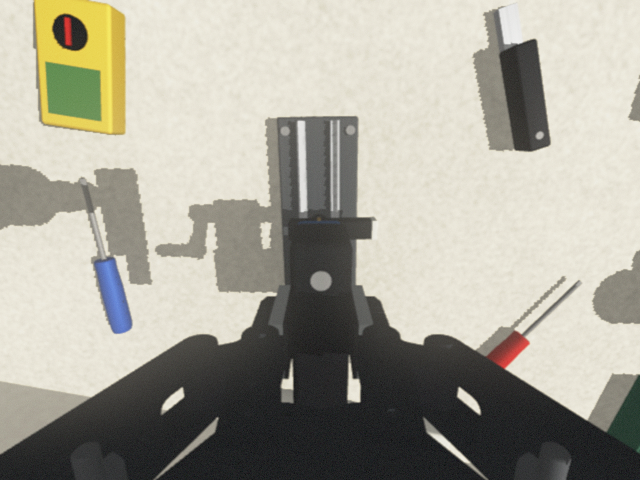

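The channel shows at rows 121–212, with walls at about columns 302 and 334, and the gauge barrel's white end is at (374,228). I'll fit the walls and the mouth edge.

```bash
python3 - <<'E'
from h import *
np.set_printoptions(suppress=True,precision=1,linewidth=150)
z=np.load('w3.npz'); P=z['P']; im=z['im']; C=cam('wrist')
R=[]
for r in range(126,206,10):
    print(r, P[r,274:362:4,2])
# wall tops by height
L=[];Rr=[];E=[];F=[]
for r in range(126,206):
    h=P[r,:,2]; c=[i for i in range(285,350) if h[i]>26]
    if not c: continue
    l=[i for i in c if i<318]; q=[i for i in c if i>=318]
    if l and q: L.append(P[r,l].mean(0)); Rr.append(P[r,q].mean(0)); E.append(P[r,max(l)]); F.append(P[r,min(q)])
for n,a in (('L',L),('R',Rr),('Lin',E),('Rin',F)):
    a=np.array(a); vx,vy,x0,y0=cv2.fitLine(a[:,:2].astype(np.float32),cv2.DIST_HUBER,0,.01,.01).ravel(); print(n,len(a),np.degrees(np.arctan2(vy,vx)),x0,y0,'zmean',a[:,2].mean(), 'xmin',a[0])
# mouth ends
for c in (300,303,306,330,334,338): 
    rr=[r for r in range(112,140) if P[r,c,2]>25]; print(c, rr[:2], P[rr[0],c] if rr else None)
rr=np.argmax((P[100:140,317,2]>12))+100; print('plate front',P[rr,300],P[rr,334],rr)
# raw base plate sides at mid rows z~20
for r in (130,160,190):
    cc=[i for i in range(265,372) if P[r,i,2]>12]; print(r,cc[0],cc[-1],P[r,cc[0]],P[r,cc[-1]])
g=cv2.resize(im[110:240,265:385],(720,600),interpolation=cv2.INTER_CUBIC); save('w3c',g)
E
```

```text
126 [ 1.7 21.5 21.3 21.  23.3 21.9 34.4 29.9 22.1 21.4 20.5 22.  20.7 20.5 21.2 32.5 33.8 21.2 22.3 24.8 22.4 18.4]
136 [-0.  21.3 22.8 21.7 22.3 21.7 34.1 29.8 22.4 20.9 21.6 23.  22.5 20.4 21.7 30.6 33.8 22.  21.9 21.8 22.4  1.4]
146 [ 1.8 19.2 21.  22.2 21.9 22.  34.6 31.  21.8 22.5 20.5 20.6 21.9 21.8 19.7 31.4 34.3 20.3 21.  21.8 23.1  1.3]
156 [ 1.4  2.2 20.7 20.7 21.9 21.9 33.6 32.  22.2 22.8 21.2 20.9 21.3 21.2 21.9 30.7 33.9 22.2 22.3 21.1 21.9  2.6]
166 [ 0.4  1.1 20.4 21.4 21.  21.9 33.9 31.4 23.6 20.5 21.8 20.4 20.9 22.1 22.2 31.2 33.5 20.9 22.5 22.4 22.7  1.5]
176 [ 1.9  0.7 21.3 21.6 22.1 22.9 34.6 33.8 27.4 20.8 23.  20.9 23.  20.7 22.7 33.2 32.9 20.2 21.7 21.1 22.   2.2]
186 [ 1.2  1.  21.6 20.6 20.4 22.  32.9 32.7 31.  22.1 20.7 22.  21.2 22.3 23.5 30.  33.6 22.3 21.7 21.5 20.9  2.2]
196 [ 0.7  1.4 23.7 22.7 21.6 21.3 23.4 33.2 29.7 22.4 22.2 22.5 21.2 21.8 21.3 31.1 33.8 20.5 22.8 21.4 21.   2. ]
L 80 13.363699 551.311 -79.289856 zmean 40.863769103338704 xmin [512.9 -88.6  31.8]
R 80 13.052416 540.545 -43.61287 zmean 36.00428062753309 xmin [504.9 -51.9  32.4]
Lin 80 13.025044 552.0057 -74.798164 zmean 53.89898661269289 xmin [511.9 -84.5  29.8]
Rin 80 12.863387 538.1608 -48.602577 zmean 39.403998840978296 xmin [505.7 -56.   29.6]
300 [121, 122] [508.  -89.6  32.6]
303 [121, 122] [507.1 -86.6  29.2]
306 [] None
330 [] None
334 [120, 121] [499.1 -54.3  31.3]
338 [120, 121] [498.4 -50.2  34. ]
plate front [501.5 -92.7   0.7] [494.4 -54.9  19.8] 116
130 278 366 [ 522.  -112.1   21.9] [522.2 -64.6 422.5]
160 279 357 [ 553.8 -105.4   19.3] [534.7 -18.8  20.2]
190 281 357 [586.5 -96.8  21.7] [567.9 -10.3  18.8]
```

View pics/w3c.png

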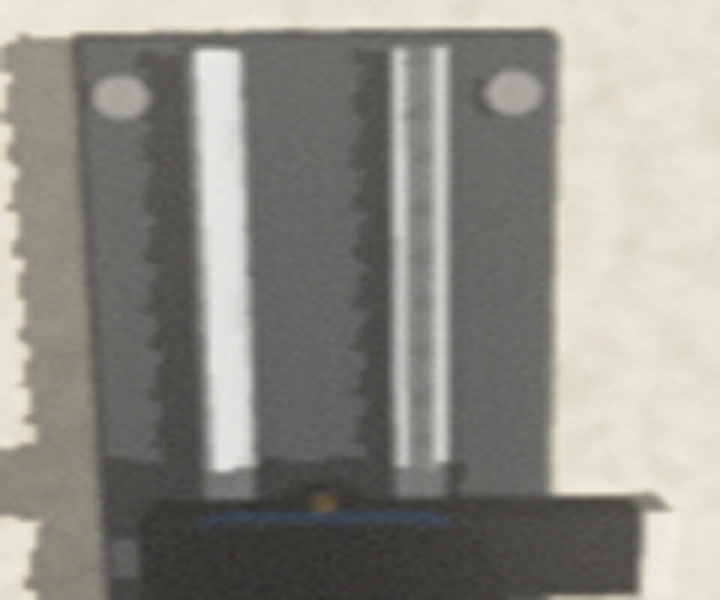

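Channel: yaw 13.0°, inner walls 28.6 mm apart (28 expected), mouth at (503,-71). That puts the axis at (610.6,-46.6), which agrees with the top view's (612.7,-47.0). The tongue tip sits at tool x = -114 mm, so I go to TCP (465,-80) for lowering.

```bash
python3 -c "
from h import *
go(465.2,-80.2,300,-167)"
```

```text
move cm [13.18 -0.31  0.05] turn -0.01
```

```bash
python3 -m crank '[[4,-0.3,0,-0.01,2],[8,-0.3,0,-0.01,2],[11,-0.3,0,-0.01,2],[13,-0.3,0,-0.01,2],[13.2,-0.3,4,-0.01,2],[13.2,-0.3,8,-0.01,2],[13.2,-0.3,12,-0.01,2],[13.2,-0.3,16,-0.01,2],[13.2,-0.3,19,-0.01,2],[13.2,-0.3,20,-0.01,2],[13.2,-0.3,20,-0.01,2],[13.2,-0.3,20,-0.01,2]]'; python3 -c "
from h import *
go(465.2,-80.2,57,-167)
s=sense()
for n in('scene',):
  im,d=snapshot(n); save('s2',cv2.resize(im[200:340,220:320],(570,798),interpolation=cv2.INTER_CUBIC)[:600])
"
```

```text
time: 7.65
tool_pos: [466.6, -81.2, 103.1]
tcp_rot: [-179.9, 0.1, -166.9]
ft_force: [0.8, 0.1, -2.2]
finger_gap: 22.9
grip_force: 49.9
move cm [0.11 0.13 4.61] turn 0.001
```

```bash
python3 -m crank '[[0.1,0.1,1,0,2],[0.1,0.1,2,0,2],[0.1,0.1,2.8,0,2],[0.1,0.1,3.2,0,2],[0.1,0.1,3.2,0,2]]';  python3 -m crank '[[0,0,0.3,0,2],[0,0,0.6,0,2],[0,0,0.9,0,2],[0,0,1.1,0,2],[0,0,1.2,0,2],[0,0,1.2,0,2]]'
```

```text
time: 8.2
tool_pos: [463.5, -80.5, 68.2]
tcp_rot: [179.9, -0.1, -167.0]
ft_force: [-0.6, -0.2, -3.2]
finger_gap: 22.8
grip_force: 50.0
time: 8.8
tool_pos: [464.2, -80.7, 57.1]
tcp_rot: [180.0, -0.0, -167.0]
ft_force: [0.7, 0.2, -2.3]
finger_gap: 22.9
grip_force: 50.0
```

The handle reached z = 57 without contact, so it is in the channel. Now I slide it in.

```bash
python3 -m crank '[[-1,0,0.05,0,2],[-2,0,0.05,0,2],[-3,0,0.05,0,2],[-3.8,0,0.05,0,2],[-4.2,0,0.05,0,2],[-4.5,0,0.05,0,2],[-4.5,0,0.05,0,2]]' 20;  python3 -m crank '[[-0.1,0,0,0,2],[-0.2,0,0,0,2],[-0.3,0,0,0,2],[-0.4,0,0,0,2],[-0.4,0,0,0,2]]'
```

```text
time: 9.5
tool_pos: [508.3, -70.5, 56.7]
tcp_rot: [180.0, -0.0, -167.0]
ft_force: [0.6, -0.5, -2.5]
finger_gap: 22.8
grip_force: 50.0
time: 10.0
tool_pos: [512.1, -69.7, 56.9]
tcp_rot: [-180.0, 0.0, -167.0]
ft_force: [-0.8, -0.1, -2.0]
finger_gap: 22.5
grip_force: 50.0
```

```bash
for i in 1 ; do python3 -m crank '[[-0.1,0,0,0,2],[-0.2,0,0,0,2],[-0.3,0,0,0,2],[-0.3,0,0,0,2]]' | egrep 'pos|ft'; done; python3 -m crank '[[-0.05,0,0,0,2],[-0.1,0,0,0,2],[-0.1,0,0,0,2]]'|egrep 'pos|ft'; 
```

```text
tool_pos: [515.1, -69.0, 56.8]
ft_force: [0.4, 0.6, -2.5]
tool_pos: [515.9, -68.8, 56.8]
ft_force: [0.6, 0.6, -1.7]
```

```bash
python3 -m crank '[[-0.05,0,0,0,2],[-0.1,0,0,0,2],[-0.1,0,0,0,2]]'|egrep 'pos|ft'; 
```

```text
tool_pos: [516.9, -68.5, 56.8]
ft_force: [0.6, 0.7, -1.7]
```

```bash
python3 -m crank '[[-0.05,0,0,0,2],[-0.1,0,0,0,2],[-0.1,0,0,0,2]]'|egrep 'pos|ft'; 
```

```text
tool_pos: [517.9, -68.3, 56.8]
ft_force: [0.1, 0.5, -1.9]
```

```bash
python3 -m crank '[[-0.05,0,0,0,2],[-0.1,0,0,0,2],[-0.1,0,0,0,2]]'|egrep 'pos|ft'; 
```

```text
tool_pos: [518.7, -68.1, 56.7]
ft_force: [-0.2, -0.4, -1.6]
```

```bash
python3 -m crank '[[-0.05,0,0,0,2],[-0.05,0,0,0,2]]'|egrep 'pos|ft'; 
```

```text
tool_pos: [518.7, -68.1, 56.5]
ft_force: [-3.9, -1.6, -0.7]
```

```bash
python3 -m crank '[[-0.04,0,0,0,2],[-0.04,0,0,0,2]]'|egrep 'pos|ft'; 
```

```text
tool_pos: [518.8, -68.1, 56.4]
ft_force: [-6.3, -1.8, -0.4]
```

The tongue is home: 6 N against the stop, with the tip at the seat expected from vision. I release, lift and check.

```bash
python3 -m crank '[[0,0,0.03,0,2.4],[0,0,0.03,0,3],[0,0,0.03,0,4],[0,0,0.03,0,5],[0,0,0.03,0,5],[0,0,0.03,0,5],[0,0,-1,0,5],[0,0,-4,0,5],[0,0,-8,0,5],[0,0,-13,0,5],[0,0,-18,0,5],[0,0,-22,0,5],[0,0,-25,0,5],[0,0,-25,0,5],[0,0,-25,0,5]]'; python3 - <<'E'
from h import *
s=sense(); im,d=snapshot('wrist'); P=cloud(cam('wrist',s),d); np.savez('w4',im=im,P=P)
im2,d2=snapshot('scene'); 
a=cv2.resize(im,(480,360)); b=cv2.resize(im2[215:345,210:330],(332,360),interpolation=cv2.INTER_CUBIC); save('w4',np.hstack([a,b])[:, :800])
E
```

```text
time: 13.5
tool_pos: [520.1, -68.0, 308.3]
tcp_rot: [-179.9, 0.1, -167.0]
ft_force: [-0.3, -0.0, -0.9]
finger_gap: 50.0
grip_force: 0.0
```

View pics/w4.png

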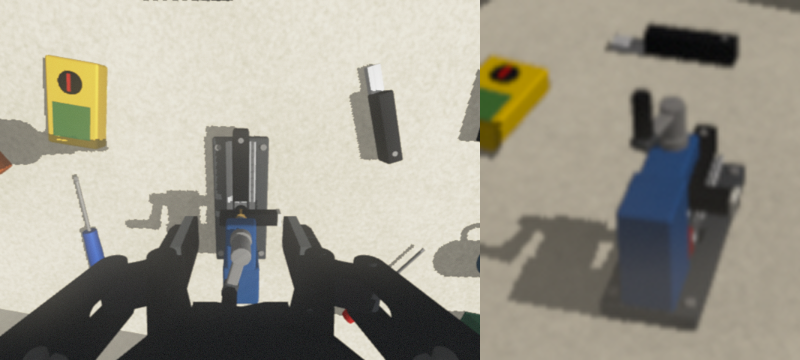

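The handle lies in the channel (bar at (240,165) in the left panel). The hub is at (240,240) and the black grip at (229,295), partly hidden by the gripper. I'll measure the tail, hub and grip.

```bash
python3 - <<'E'
from h import *
np.set_printoptions(suppress=True,precision=1)
u=np.array([.9744,.225]);n=np.array([-.225,.9744]); A=np.array([610.6,-46.6])
def rep(t,q):
    r=cv2.minAreaRect(q[:,:2].astype(np.float32)); c=np.array(r[0]); print(t,len(q),'c',c,np.array(r[1]),round(r[2],1),'clamp',(c-A)@u,(c-A)@n,'z',np.median(q[:,2]))
for nm,z0 in (('w4',None),('top0',1)):
    z=np.load(nm+'.npz'); P=z['P'] if z0 is None else cloud(cam('top'),z['d'])
    D=P[...,:2]-A; X=D@u; Y=D@n; Z=P[...,2]
    near=(abs(X)<75)&(abs(Y)<75)
    m=near&(Z>203)&(Z<225); rep(nm+' grip',P[m])
    for lo,hi in((150,162),(162,168),(168,174),(174,180),(180,190),(190,203)):
        m=near&(Z>lo)&(Z<hi)
        if m.sum()>8: rep(nm+f' {lo}-{hi}',P[m])
    if z0 is None:
        m=(Z>44)&(Z<64)&(X<-20)&(X>-200)&(abs(Y)<25); rep('bar',P[m]); print('tail x',np.percentile(X[m],[0,1,5]),'y',Y[m].min(),Y[m].max())
        m=(Y>30)&(Y<75)&(abs(X)<20)&(Z>30)&(Z<150); rep('barrel',P[m]); print(Y[m].max())
E
```

```text
w4 grip 0 c [0. 0.] [0. 0.] 0.0 clamp -584.48364 182.79204000000001 z nan
w4 150-162 178 c [602.5 -48.4] [ 9.1 23.1] 13.8 clamp -8.257668719329857 0.06778594116211578 z 155.9822372384721
w4 162-168 121 c [632.5 -49.4] [21.9 69.8] 85.6 clamp 20.75953636871336 -7.624355947265618 z 165.43065716214443
w4 168-174 668 c [633.4 -49.1] [21.8 71.3] 86.3 clamp 21.648399539337138 -7.520132698974603 z 171.54871815841665
w4 174-180 586 c [627.8 -46.4] [59.7 22.7] 1.2 clamp 16.830823190460183 -3.632112191162103 z 175.52608068599523
w4 180-190 168 c [653.9 -50. ] [ 8.1 16.6] 11.3 clamp 41.418483248291 -13.102309731445306 z 185.20539754868364
w4 190-203 189 c [654.2 -50.1] [ 7.1 16.9] 13.0 clamp 41.699722133789045 -13.170539772949214 z 195.51317933293674
bar 2036 c [536.7 -63.6] [109.6  24. ] 12.8 clamp -75.85333729156496 0.018670883789070558 z 55.408645774135294
tail x [-130.7 -130.3 -126.3] y -11.88821859388878 12.140991921201286
barrel 595 c [599.4  -2.8] [20.9 30.1] 13.5 clamp -1.0606602690124731 45.16415859741212 z 78.30245257708236
60.16988241364674
top0 grip 55 c [662.8 -49.1] [15.4 17.4] 89.0 clamp 50.32210814300535 -14.188790895996089 z 215.01818291385212
top0 162-168 26 c [626.5 -50.2] [22. 51.] 78.7 clamp 14.693387002716044 -7.108820284423822 z 165.72704498991652
top0 168-174 115 c [631.8 -49.3] [20.7 58.3] 88.8 clamp 20.039883722076393 -7.378031246337885 z 171.08596383248732
top0 174-180 36 c [628.7 -48.8] [20.7 53.5] 89.8 clamp 17.187178194580056 -6.179355410156243 z 175.7611663870988
top0 180-190 10 c [639.1 -46.4] [16.2 41.9] 80.7 clamp 27.781631951293924 -6.163538247070306 z 183.52457545080767
  return _methods._mean(a, axis=axis, dtype=dtype,
  ret = ret.dtype.type(ret / rcount)
```

Tail at -130.5, so the tip is at +19.5, seated. The grip is at about (660,-48.7) with angle -15° in the clamp frame (crank ≈ 1.07). I'll grip with the closing axis tangential (yaw 177.6°), so closing does not strain the crank.

```bash
python3 -c "
from h import *
go(660,-48.7,204,177.6)"
```

```text
move cm [-14.16  -1.32  10.17] turn 0.269
```

```bash
python3 -m crank '[[-4,-0.5,0,0.13,5],[-8,-1,0,0.26,5],[-12,-1.3,0,0.269,5],[-14,-1.32,0,0.269,5],[-14.16,-1.32,1.5,0.269,5],[-14.16,-1.32,3,0.269,5],[-14.16,-1.32,4,0.269,5],[-14.16,-1.32,4,0.269,5],[-14.16,-1.32,4,0.269,5]]'; python3 - <<'E'
from h import *
s=sense(); go(660,-48.7,204,177.6)
im,d=snapshot('wrist'); P=cloud(cam('wrist',s),d); im2,d2=snapshot('scene'); im3,_=snapshot('top'); save('scene_ref',im2)
q=P[(P[...,2]>195)&(P[...,2]<225)&(abs(P[...,0]-660)<25)&(abs(P[...,1]+48)<20)]; print(len(q), q.min(0) if len(q) else 0,q.max(0) if len(q) else 0)
a=cv2.resize(im,(480,360)); b=cv2.resize(im2[185:345,210:330],(270,360),interpolation=cv2.INTER_CUBIC); save('w5',np.hstack([a,b]))
E
```

```text
time: 14.5
tool_pos: [659.8, -49.1, 266.6]
tcp_rot: [180.0, -0.0, 177.6]
ft_force: [0.3, 0.1, 0.7]
finger_gap: 49.9
grip_force: 0.0
move cm [-0.02  0.04  6.26] turn -0.0
1133 [650.83510144 -57.55107736 195.03927809] [668.21381056 -39.57491364 219.23613177]
```

View pics/w5.png

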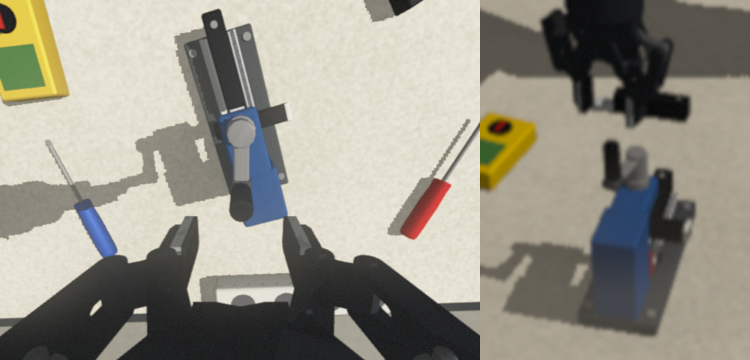

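The grip's extents give its centre as (659.5,-48.6), 49.7 mm from the axis estimate (50 expected), and it lies between the fingers. I descend and close.

```bash
python3 -m crank '[[0,0,2,0,5],[0,0,4,0,5],[0,0,5.3,0,5],[0,0,6,0,5],[0,0,6.2,0,5],[0,0,6.2,0,5],[0,0,6.2,0,1],[0,0,6.2,0,1],[0,0,6.2,0,1],[0,0,6.2,0,1],[0,0,6.2,0,1],[0,0,6.2,0,1],[0,0,6.2,0,1],[0,0,6.2,0,1]]' 30
cat > arc.py <<'E'
# arc.py x y : circle points ahead, clamp-axis centre (world), radius from here; prints tool-axis shifts (cm) for steps of rad
import sys; from h import *
A=np.array([float(sys.argv[1]),float(sys.argv[2])]); st=float(sys.argv[3]); n=int(sys.argv[4])
s=sense(); p=s['tool_pos'][:2]; w=np.radians(s['tcp_rot'][2]); v=p-A; r=np.hypot(*v); t=np.arctan2(v[1],v[0])
e=v/r; F=s['ft_force']; print('r',round(r,2),'ang from clamp x',round(t-np.radians(13),3),'Frad',round(F[:2]@e,1),'Ftan(ccw)',round(F[:2]@[-e[1],e[0]],1),'Fz',round(F[2],1),'t',s['time'])
for i in range(1,n+1):
    d=A+50*np.array([np.cos(t-st*i),np.sin(t-st*i)])-p if len(sys.argv)<6 else A+r*np.array([np.cos(t-st*i),np.sin(t-st*i)])-p
    print([round(x/10,2) for x in (d[0]*np.cos(w)+d[1]*np.sin(w),d[0]*np.sin(w)-d[1]*np.cos(w))],end=' ')
print()
E
python3 arc.py 609.9 -46.8 0.1 10
```

```text
time: 16.05
tool_pos: [661.2, -48.8, 205.9]
tcp_rot: [180.0, 0.1, 177.6]
ft_force: [-0.2, 0.7, 5.4]
finger_gap: 16.9
grip_force: 29.5
r 51.35 ang from clamp x -0.266 Frad -0.2 Ftan(ccw) 0.7 Fz 5.4 t 16.05
[np.float64(0.16), np.float64(-0.5)] [np.float64(0.23), np.float64(-0.99)] [np.float64(0.35), np.float64(-1.48)] [np.float64(0.52), np.float64(-1.95)] [np.float64(0.74), np.float64(-2.4)] [np.float64(1.0), np.float64(-2.83)] [np.float64(1.3), np.float64(-3.22)] [np.float64(1.64), np.float64(-3.59)] [np.float64(2.02), np.float64(-3.92)] [np.float64(2.42), np.float64(-4.21)]
```

```bash
cat > arc.py <<'E'
# arc.py dFix_mm step n : radius-50 arc clockwise from here, plus a radial correction (mm, + outward); tool-axis shifts in cm
import sys; from h import *
A=np.array([609.9,-46.8]); fx,st=float(sys.argv[1]),float(sys.argv[2]); n=int(sys.argv[3])
s=sense(); p=s['tool_pos'][:2]; w=np.radians(s['tcp_rot'][2]); v=p-A; r=np.hypot(*v); t=np.arctan2(v[1],v[0]); e=v/r; F=s['ft_force']
print('r',round(r,2),'ang',round(t-np.radians(13),3),'Frad',round(F[:2]@e,1),'Ftan(ccw)',round(F[:2]@[-e[1],e[0]],1),'Fz',round(F[2],1),'t',s['time'])
E=lambda a:np.array([np.cos(a),np.sin(a)])
D=[50*(E(t-st*i)-E(t))+fx*min(i/3,1)*E(t-st*i) for i in range(1,n+1)]
print(' '.join('[%.2f,%.2f]'%((d[0]*np.cos(w)+d[1]*np.sin(w))/10,(d[0]*np.sin(w)-d[1]*np.cos(w))/10) for d in D))
E
python3 arc.py 0 0.1 5
```

```text
r 51.35 ang -0.266 Frad -0.2 Ftan(ccw) 0.7 Fz 5.4 t 16.05
[0.02,-0.50] [0.10,-0.99] [0.22,-1.48] [0.39,-1.95] [0.61,-2.40]
```

```bash
python3 -m crank '[[0.02,-0.5,0,0,1],[0.1,-0.99,0,0,1],[0.22,-1.48,0,0,1],[0.39,-1.95,0,0,1],[0.61,-2.4,0,0,1]]'; python3 arc.py 0 0.1 6
```

```text
time: 16.55
tool_pos: [654.4, -72.0, 206.0]
tcp_rot: [179.9, 0.1, 177.6]
ft_force: [1.7, 3.7, 5.1]
finger_gap: 16.9
grip_force: 29.8
r 51.16 ang -0.743 Frad -0.3 Ftan(ccw) 4.1 Fz 5.1 t 16.55
[0.25,-0.43] [0.54,-0.84] [0.87,-1.21] [1.24,-1.55] [1.64,-1.85] [2.07,-2.11]
```

The crank turns as expected: tangential force 4.1 N, radial about 0. I continue in short arcs.

```bash
python3 -m crank '[[0.25,-0.43,0,0,1],[0.54,-0.84,0,0,1],[0.87,-1.21,0,0,1],[1.24,-1.55,0,0,1],[1.64,-1.85,0,0,1],[2.07,-2.11,0,0,1]]'|grep gap; cat >tab.py <<'E'
from h import *
import sys
s=sense(); im,d=snapshot('wrist'); P=cloud(cam('wrist',s),d); im2,_=snapshot('scene')
def cnt(i):
    h=cv2.cvtColor(i,cv2.COLOR_RGB2HSV).astype(int); g=(abs(h[...,0]-60)<18)&(h[...,1]>110)&(h[...,2]>60); r=((h[...,0]<8)|(h[...,0]>172))&(h[...,1]>140)&(h[...,2]>60); return g,r
g,r=cnt(im2[250:320,255:320]); print('scene g,r',g.sum(),r.sum())
u=np.array([.9744,.225]);n=np.array([-.225,.9744]); D=P[...,:2]-[609.9,-46.8]; X=D@u;Y=D@n;Z=P[...,2]
m=(abs(X)<11)&(Y>32)&(Y<90)&(Z>25)&(Z<110); g,r=cnt(im)
print('wrist barrel n',m.sum(),'z top',np.median(Z[m]) if m.sum() else 0,'Ymax',Y[m].max() if m.sum() else 0,'green',(g&m).sum(),'red',(r&m).sum(), 'green Y',np.percentile(Y[g&m],[2,98]) if (g&m).sum()>3 else None)
if len(sys.argv)>1: save(sys.argv[1],np.hstack([cv2.resize(im,(480,360)),cv2.resize(im2[185:345,210:330],(270,360),interpolation=cv2.INTER_CUBIC)]))
E
python3 tab.py; python3 arc.py 0 0.1 7
```

```text
finger_gap: 17.0
scene g,r 0 0
wrist barrel n 1128 z top 73.0524342169167 Ymax 60.02952693513472 green 0 red 0 green Y None
r 51.05 ang -1.346 Frad -1.9 Ftan(ccw) 0.1 Fz 6.0 t 17.25
[0.45,-0.21] [0.92,-0.38] [1.41,-0.50] [1.90,-0.57] [2.40,-0.60] [2.90,-0.57] [3.39,-0.49]
```

```bash
python3 -m crank '[[0.46,-0.21,0,0,1],[0.94,-0.38,0,0,1],[1.43,-0.50,0,0,1],[1.92,-0.55,0,0,1],[2.4,-0.57,0,0,1],[2.9,-0.54,0,0,1],[3.39,-0.46,0,0,1]]'|grep gap; python3 tab.py; python3 arc.py 0 0.1 7
```

```text
finger_gap: 17.1
scene g,r 0 0
wrist barrel n 1117 z top 69.58489063521438 Ymax 60.161333671884734 green 0 red 0 green Y None
r 50.34 ang -2.032 Frad -3.1 Ftan(ccw) 0.5 Fz 6.5 t 18.05
[0.49,0.12] [0.96,0.29] [1.41,0.50] [1.84,0.76] [2.24,1.06] [2.60,1.40] [2.94,1.77]
```

```bash
python3 arc.py -0.6 0.1 7; 
```

```text
r 50.34 ang -2.032 Frad -3.1 Ftan(ccw) 0.5 Fz 6.5 t 18.05
[0.48,0.14] [0.94,0.32] [1.38,0.55] [1.80,0.81] [2.20,1.11] [2.56,1.44] [2.89,1.81]
```

```bash
python3 -m crank '[[0.48,0.14,0,0,1],[0.94,0.32,0,0,1],[1.38,0.55,0,0,1],[1.8,0.81,0,0,1],[2.2,1.11,0,0,1],[2.56,1.44,0,0,1],[2.89,1.81,0,0,1]]'|grep gap; python3 tab.py; python3 arc.py -0.3 0.1 7
```

```text
finger_gap: 17.0
scene g,r 0 0
wrist barrel n 1059 z top 66.25397094411505 Ymax 59.98125743869895 green 0 red 0 green Y None
r 49.58 ang -2.714 Frad -2.8 Ftan(ccw) 1.6 Fz 7.0 t 18.85
[0.29,0.40] [0.54,0.84] [0.75,1.29] [0.92,1.76] [1.04,2.24] [1.11,2.73] [1.13,3.23]
```

```bash
python3 -m crank '[[0.28,0.40,0,0,1],[0.52,0.84,0,0,1],[0.72,1.29,0,0,1],[0.9,1.77,0,0,1],[1.02,2.25,0,0,1],[1.09,2.74,0,0,1],[1.11,3.23,0,0,1]]'|grep gap; python3 tab.py; python3 arc.py 0 0.1 6
```

```text
finger_gap: 16.7
scene g,r 8 0
wrist barrel n 1239 z top 62.713899497260684 Ymax 70.01138910595802 green 0 red 0 green Y None
r 49.24 ang 2.877 Frad -2.8 Ftan(ccw) 2.2 Fz 7.6 t 19.65
[-0.02,0.50] [-0.10,0.99] [-0.22,1.48] [-0.39,1.95] [-0.60,2.40] [-0.86,2.83]
```

Green has appeared, with the barrel's silhouette now reaching y = 70 (about 10 mm out). I stop and look.

```bash
python3 - <<'E'
from h import *
s=sense(); im,d=snapshot('wrist'); im2,_=snapshot('scene'); P=cloud(cam('wrist',s),d)
u=np.array([.9744,.225]);n=np.array([-.225,.9744]); D=P[...,:2]-[609.9,-46.8]; X=D@u;Y=D@n;Z=P[...,2]
m=(abs(X)<12)&(Y>54)&(Y<90)&(Z>20)&(Z<110); v,c=np.nonzero(m); print(c.min(),c.max(),v.min(),v.max(), np.percentile(Y[m],[50,90,99,100]),np.percentile(Z[m&(Y>62)],[10,50,90]))
cv_=int(c.mean()),int(v.mean()); a=im[max(cv_[1]-45,0):cv_[1]+45,cv_[0]-50:cv_[0]+50]; print(cv_)
save('tab1',np.hstack([cv2.resize(a,(400,360),interpolation=cv2.INTER_CUBIC),cv2.resize(im2[255:315,255:315],(360,360),interpolation=cv2.INTER_CUBIC)]))
print(cv2.cvtColor(im,cv2.COLOR_RGB2HSV)[cv_[1],cv_[0]-12:cv_[0]+25:2].tolist())
E
```

```text
379 404 255 285 [61.10343669 68.89437224 70.581625   70.81906563] [51.14973815 59.52052968 60.42081534]
(391, 268)
[[25, 19, 79], [23, 26, 79], [22, 24, 162], [23, 14, 230], [25, 12, 232], [30, 12, 231], [61, 66, 171], [62, 97, 155], [63, 95, 155], [64, 102, 153], [63, 97, 155], [63, 99, 155], [48, 45, 197], [22, 21, 231], [21, 19, 232], [23, 19, 230], [23, 19, 230], [22, 21, 227], [23, 19, 227]]
```

View pics/tab1.png

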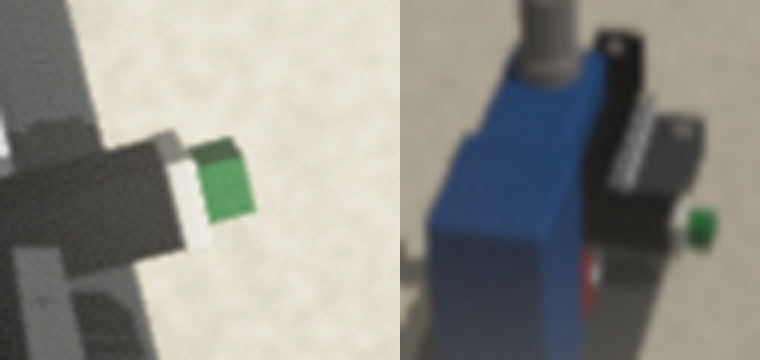

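The left panel shows the green tab (225,180) standing about 10 mm out past the white rim (60 → 70.6 mm). That is the set force, about 6.3 mm of squeeze, and no red shows. I let go and back off upward.

```bash
python3 -m crank '[[0,0,0,0,2],[0,0,0,0,3],[0,0,0,0,4.5],[0,0,0,0,5],[0,0,0,0,5],[0,0,0,0,5],[0,0,-1,0,5],[0,0,-3,0,5],[0,0,-6,0,5],[0,0,-9,0,5],[0,0,-11,0,5],[0,0,-11,0,5],[0,0,-11,0,5]]'; python3 - <<'E'
from h import *
s=sense(); print(s['ft_force']); im,d=snapshot('wrist'); im2,_=snapshot('scene'); P=cloud(cam('wrist',s),d); im3,_=snapshot('top')
u=np.array([.9744,.225]);n=np.array([-.225,.9744]); D=P[...,:2]-[609.9,-46.8]; X=D@u;Y=D@n;Z=P[...,2]
m=(abs(X)<12)&(Y>54)&(Y<90)&(Z>20)&(Z<110); print('Y',np.percentile(Y[m],[50,99]) if m.sum() else None)
m=(Z>44)&(Z<64)&(X<-40)&(X>-200)&(abs(Y)<25); print('tail',np.percentile(X[m],[1,5]),Y[m].min(),Y[m].max())
save('end',np.hstack([cv2.resize(im,(480,360)),cv2.resize(im2[200:340,200:325],(320,360),interpolation=cv2.INTER_CUBIC)]))
E
```

```text
time: 21.05
tool_pos: [560.3, -44.0, 315.5]
tcp_rot: [-180.0, 0.1, 177.6]
ft_force: [-0.2, 0.2, -0.7]
finger_gap: 49.9
grip_force: 0.0
[-0.20584152  0.15619056 -0.68935404]
Y [61.04893889 70.6861321 ]
tail [-128.52445586 -125.26318241] -11.996378574817985 12.22100004575617
```

View pics/end.png

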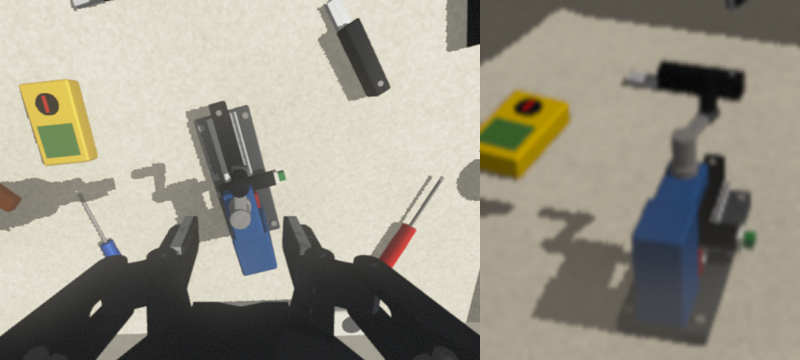

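The hand is clear. The green tab is still out at (281,176), the handle is seated, and nothing else has moved. Handing in.

```bash
python3 -c "
from bench import hand_in
print(hand_in())"
```

```text
the job is handed in; nothing more can be done
None
```

The handle is slid home against the red stop (about 6 N contact) and clamped, with the green tab about 10 mm out, no red showing and the crank released; the job was handed in at about 21 s.

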